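Fetch the sample cup from the slide-lid box

TASK

On the potter's bench, open the wooden slide-lid box: lift the lid by its pull until its end clears the lip, then slide it out of its grooves without forcing it, and lay it flat on the bench with the pull upward. Then take the small bisque cup out of the box and stand it upright on the small, empty round plaster bat, letting go of it there. Leave the jar and the big upturned cup where they are.

Things in the scene. Friction and masses are not known exactly. Their poses are not given: they have to be found in the camera images.
- box: Fixed wooden box on the bench, 120 (x) x 170 (y) x 60 mm; its sliding lid comes out towards the box's +y end. Origin: centre of its underside; z up. The lid rests on the wall tops, 60 mm above the bench. On the walls sits a darker runner frame, 124 x 174 mm: grooved rails on the long sides, closed end at -y, low lip at +y. Frame tops are 78 to 93 mm above the bench.
- box_floor (a point): Centre of the box's inner floor, 6 mm above the bench; axes as the box's. Inner room 84 (x) x 140 (y) mm.
- lip_end (a point): Point of the box at the lip, level with the closed lid's underside (NOT the lip's top), 82 mm from the box's centre along +y; axes as the box's. The rigid lip (inner face y = +77 mm, outer +87 mm from the box's centre) rises above it by 4 to 19 mm: the frame is fitted higher on some boxes than on others and its height is not reported.
- groove (a point): Point in the +x groove, 45 mm from the box's centre line, level with the closed lid's underside; axes as the box's. Over each groove a 4 mm strip reaches inward over the lid's edge (84 mm clear between the strips). Its underside, which stops a lifted lid, is always 10 mm above the lip's top, so the 6 mm lid has 4 mm of play between touching the strips and catching on the lip.
- lid: Loose plywood lid, 98 (x) x 150 (y) x 6 mm, 0.10 to 0.20 kg, at the start in the box's grooves with its axes along the box's (3 mm side play, 2 mm end play each way). Origin: centre of its underside; z up. On top a wooden pull: upright bar 50 (x) x 14 (y) x 34 mm high, centred 35 mm from the lid's centre towards +y (40 mm from the lip end).
- lid_pull (a point): Middle of the pull's bar, 17 mm above the lid's top face and 23 mm above its underside; axes as the lid's. The bar is pinched across its 14 mm (along y). Lid and runners are thin and must be moved slowly when they are about to touch: a push or knock of over 30 N between them counts as forcing.
- sample_cup: Small unglazed bisque cup, hollow, open on top, 38 mm diameter at the foot, 44 mm at the rim, 50 mm tall, wall 3.5 mm, about 70 g, standing upright inside the closed box, within 10 mm (x) and 15 mm (y) of the box's centre. Origin: centre of its underside; z up.
- bat: Fixed round plaster bat (disc), 180 mm diameter, 20 mm thick, on the bench. Origin: centre of its underside, so its top is 20 mm above the origin.
- jar: Bystander: closed jar with black cap, 60 mm diameter, 85 mm tall, standing loose; origin: centre of its underside.
- upturned_cup: Bystander: bisque cup standing upside down, 74 mm diameter at the bench, 100 mm tall, loose; origin: centre of its underside.
Mind the look-alikes: they are no part of the job. There is more than one size of the box; the job needs the smallest.

How it is judged:
On the way, in this order (a step that is already met when the one before it is completed fails the run):
1. the lid has been drawn out of the grooves past the lip (y of lid in the frame of box above 0.15 m), for 0.1 s.
2. the lid lies flat on the bench, pull upward, let go (height (world z) of lid below 0.007 m and angle between lid's own z axis and vertical below 0.08 rad and contact force between lid and the fingers below 0.1 N), for 0.2 s.
3. the cup has been lifted out of the box (z of sample_cup in the frame of box above 0.06 m), for 0.1 s.
At the end, for the whole second after the job is handed in: The lid lies flat on the bench itself (underside within 7 mm of the bench, within 0.08 rad of level, pull upward), and the cup stands upright (within 0.1 rad) on the top of the bat with its foot wholly on it (cup axis within 75 mm of the bat's centre); both released and at rest (height (world z) of lid below 0.007 m and angle between lid's own z axis and vertical below 0.08 rad and linear speed of each of lid, sample_cup below 0.02 m/s and horizontal distance between sample_cup and bat below 0.075 m and z of sample_cup in the frame of bat between 0.017 and 0.024 m and angle between sample_cup's own z axis and vertical below 0.1 rad); the robot touches nothing.
It fails at once if the lid is forced against the box or its runners (over 30 N) (contact force between lid and box above 30 N).
It fails at once if a bystander (jar, upturned cup) is moved more than 30 mm (distance of any of jar, upturned_cup from where it was at the start of the episode above 0.03 m).
It also fails if it takes over 72 s, if anything falls off the work surface, if the arm or the gripper's body presses on something with over 40 N, if the wrist force passes 120 N, or if a joint passes its speed limit or range.

ROBOT

A 6-joint arm with a two-finger parallel gripper is mounted at the origin on the work surface. World frame = base frame: x ahead of the robot, y to its left, z up, the work surface at z = 0. Lengths are in m, angles in rad, forces in N, time in s.
With the tool pointing down it reaches from about 0.325 to 0.9 m from the base axis. Payload 3.5 kg.
Tool frame: the origin (TCP) lies on the mounting face of the last link; the fingertips stand 173 mm ahead of it and the grasp point (between the pads) lies 155 mm ahead of it; z points along the fingers, y is the line along which they close (so a half turn about z gives the same grasp; the last joint's range is limited). The gripper opens to 85 mm and grips with 20 to 120 N. Pads are 22 mm wide; open, the fingers measure 114 mm over their backs; the gripper's body (76 mm by 85 mm) begins 54 mm behind the grasp point. The pads swing forward as they close: fully open they stand 13 mm farther back than shut.
Start: joints at [-1.235, 0.276, -0.026, 1.268, 0, 1.467], TCP at [0.266, -0.566, 0.405] pointing down, gripper open.
Joint ranges: [-3.12, 3.12], [-0.85, 1.88], [-1.08, 1.24], [-1.95, 2.15], [-1.57, 1.53], [-3.14, 3.14]. Speed limits (rad/s): [2.57, 2.57, 3.14, 3.14, 3.14, 3.14].

INTERFACE

Orientations are given as a unit quaternion [x, y, z, w].
In Python, from rig import get_state, imaging, job gives the robot as it stands.
- The arm moves only by the tool servo_tool, never from a script. Its argument "targets" is a list that holds one entry, the list of rows, each a list of 4 numbers: the shift along the world's x, y, z in m, then the turn about the world's z in degrees. In form: [[[x, y, z, roll], ...]]. A call has 1 to 12 rows; each row shifts and turns the commanded pose from where the row before left it; what a row does not reach is not made up. A row lasts 1/10 s, in which the tool goes at most 50 mm and 8.59 degrees, less where a joint would pass 70% of its speed; a pose out of reach is approached as far as the arm can. A call is refused whole if a number of a shift passes 0.05 or a number of a turn 8.59, either way. A call with a gripper value outside its range is refused whole. "claw" is the opening in per cent of the stroke, from 0 (shut) to 100 (fully open), set as the call begins (left out, the last holds). The fingers move at their own pace and stop on an object; the grip force is fixed at half the most. Time passes only in rows, so rows that do not move let the fingers close. It gives the time, the measured TCP pose, the force, the opening and the grip force at its end, in the units of the state.
- get_state(): the state, without advancing time (a new reading comes with each control period).
- imaging.get_image(name): name is "scene" or "side" or "wrist"; returns (picture, depth): 420x560x3 uint8, blue, green, red; 420x560 float32, m along the optical axis (not along the pixel's ray), 0 where there is no reading.
- imaging.get_calibration(name): a dict with "camera_matrix" (3x3 intrinsics, pixels), "D" ([k1, k2, p1, p2, k3] as OpenCV has them; the pictures are not rectified), "extrinsics" (4x4, takes a point from camera to world coordinates). Camera axes: x right, y down, z forward; pixel columns grow to the right and rows downward; lengths in m; the calibration is good to about 2 mm. A picture is of the moment at which its call begins: read the wrist's pose just before it. get_calibration takes no time and is no camera call; for the wrist camera it gives the pose at the moment of the call.
- job.close_job(): hands the job in; it is judged then, once.
The state is a dict: "clock": time; "joint_positions": joint angles; "joint_vel": joint speeds; "tau": joint torques, N m; "eef_pos": TCP position; "eef_rot": TCP orientation; "wrist_force": force on the tool from outside, world axes, zero at the start; "ft_torque": the same for the moment, N m; "finger_gap": opening from 0.0 (shut) to 1.0 (fully open); "finger_force": force on a finger pad.
Only numpy, scipy, OpenCV 4.12 (cv2) and the standard library are available. Lean on these libraries where they do the work, as an engineer would, in place of code of your own. Each camera call takes 0.05 s, during which the arm holds its last target. There are 200 camera calls.

## Working session

There is one attempt and no reset: what is moved stays moved. The work goes in short steps, Python scripts to look and compute and a tool call to move; the robot and the scene stay as the last step left them, time stands still between calls to the robot, and variables do not carry over. Pictures are saved under pics/ and viewed, at most 10 in all, crops included, and the job is handed in when it is done.

Besides the shell and the picture viewer there is one more tool, called after "Call:" as name([rows], argument=value, ...), one row to a line, values as JSON. servo_tool: Moves the arm, as the interface text tells. Its arguments: {"type":"object","properties":{"targets":{"type":"array","items":{"type":"array","items":{"type":"array","items":{"type":"number"}}}},"claw":{"type":"number"}},"required":["targets"]}

```bash
mkdir -p pics; cat > h.py <<'E'
import numpy as np, cv2
from rig import get_state, imaging, job
def grab(n):
    c=imaging.get_calibration(n); p,d=imaging.get_image(n)
    return p,d,np.array(c["camera_matrix"]),np.array(c["D"],float),np.array(c["extrinsics"])
def ray(uv,K,D,E):
    q=cv2.undistortPoints(np.array(uv,float).reshape(-1,1,2),K,D).reshape(-1,2)
    return E[:3,3],np.c_[q,np.ones(len(q))]@E[:3,:3].T
def onplane(uv,K,D,E,z):
    o,r=ray(uv,K,D,E); return o+r*((z-o[2])/r[:,2])[:,None]
def cloud(d,K,D,E):
    v,u=np.mgrid[:d.shape[0],:d.shape[1]]
    o,r=ray(np.c_[u.ravel(),v.ravel()],K,D,E)
    return (o+r*d.reshape(-1,1)).reshape(*d.shape,3)
E
python3 - <<'E'
from h import *
print(get_state())
for n in("scene","side","wrist"):
    g=grab(n); np.savez(f"{n}0.npz",*g); cv2.imwrite(f"pics/{n}0.png",g[0]); print(n,g[4].round(3).tolist())
a=np.hstack([cv2.imread(f"pics/{n}0.png") for n in("scene","side")])
E
```

```text
{'clock': 0.0, 'joint_positions': array([-1.23542697e+00,  2.77123571e-01, -2.79123223e-02,  1.26801144e+00,
        3.72013709e-05,  1.46740582e+00]), 'joint_vel': array([-0.00219928,  0.00036168,  0.00024193,  0.00024082, -0.00162885,
        0.00015695]), 'tau': array([-2.92911473e-04, -4.45502758e+01,  2.95208430e+01,  1.64153060e-02,
       -2.05304023e-04,  9.89753559e-07]), 'eef_pos': array([ 0.26537576, -0.56541117,  0.40355032]), 'eef_rot': array([ 9.76031966e-01,  2.17624297e-01, -1.11778515e-04, -1.12009554e-03]), 'wrist_force': array([ 0.33931953,  0.95913141, -0.6291995 ]), 'ft_torque': array([ 0.04163748, -0.03428872, -0.00849468]), 'finger_force': 0.0, 'finger_gap': 1.0001816746432501}
scene [[0.849, 0.308, -0.43, 1.025], [0.529, -0.49, 0.693, -0.967], [0.002, -0.816, -0.579, 0.746], [0.0, 0.0, 0.0, 1.0]]
side [[-0.927, -0.253, 0.277, 0.015], [-0.375, 0.654, -0.657, 1.111], [-0.015, -0.713, -0.701, 1.451], [0.0, 0.0, 0.0, 1.0]]
wrist [[0.426, -0.869, -0.252, 0.329], [-0.905, -0.41, -0.117, -0.535], [-0.002, 0.278, -0.961, 0.374], [0.0, 0.0, 0.0, 1.0]]
```

View pics/scene0.png

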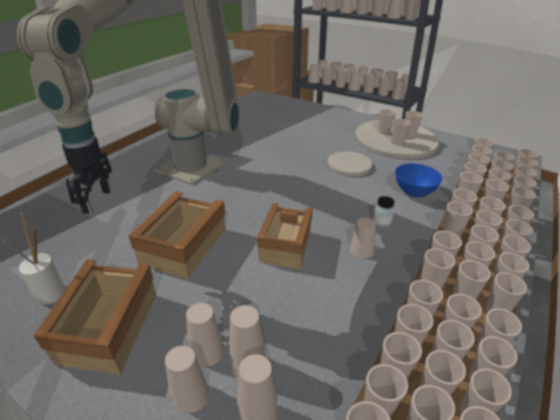

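View pics/side0.png

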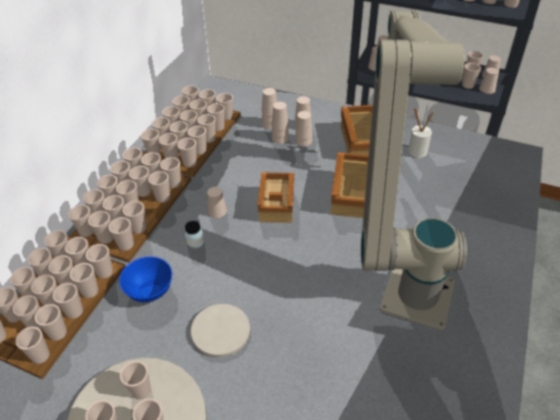

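Scene view, box candidates: small (287,235), medium (180,232), large (98,312). The smallest at (287,235), at (277,197) in the side view, has a pull. Bat candidates: small and empty at (350,163), side (221,330); the big one at (398,137) has cups on it. The jar is at (384,211) and the upturned cup at (365,238). I choose the small box and the small empty bat, and will check with a crop.

```bash
python3 - <<'E'
from h import *
crops=[]
for n,(x0,x1,y0,y1),bb in(("scene",(240,340,190,280),(315,385,145,180)),("side",(245,310,160,232),(180,262,295,365))):
    f=np.load(n+"0.npz"); p,d,K,D,E=[f[k] for k in f.files]
    crops.append(cv2.resize(p[y0:y1,x0:x1],(400,400),interpolation=cv2.INTER_CUBIC))
    P=cloud(d,K,D,E); Q=P[y0:y1,x0:x1].reshape(-1,3)
    hsv=cv2.cvtColor(p,cv2.COLOR_BGR2HSV)[y0:y1,x0:x1].reshape(-1,3)
    ok=(Q[:,2]>0.05)&(Q[:,2]<.12)&(hsv[:,1]>90)
    print(n,"heights",np.histogram(Q[ok,2],bins=np.arange(.05,.122,.004)))
    sat=ok&(Q[:,2]>.07)
    q=Q[sat]; r=cv2.minAreaRect((q[:,:2]*1000).astype(np.float32)); print("frame rect",r, q.min(0),q.max(0),len(q))
    B=P[bb[2]:bb[3],bb[0]:bb[1]].reshape(-1,3); B=B[(B[:,2]>.014)&(B[:,2]<.03)]
    print("bat",cv2.minEnclosingCircle((B[:,:2]*1000).astype(np.float32)),np.median(B,0))
cv2.imwrite("pics/crop0.png",np.hstack(crops))
E
```

```text
scene heights (array([ 45,  30,  68,  98, 103,  98, 128, 110,  66, 166, 519,  28,  46,
         0,   0,   0,   0]), array([0.05 , 0.054, 0.058, 0.062, 0.066, 0.07 , 0.074, 0.078, 0.082,
       0.086, 0.09 , 0.094, 0.098, 0.102, 0.106, 0.11 , 0.114, 0.118]))
frame rect ((579.9100341796875, -215.40689086914062), (123.08354187011719, 176.99502563476562), 18.201818466186523) [ 0.49668249 -0.31689128  0.07011854] [ 0.66480663 -0.1149068   0.10139473] 1161
bat ((559.0314331054688, 412.9735412597656), 156.17471313476562) [0.54703937 0.3534031  0.0204745 ]
side heights (array([ 25,  19,  56, 200, 222, 156,  87,  56,  49, 116, 184, 129,  57,
        13,   3,   0,   0]), array([0.05 , 0.054, 0.058, 0.062, 0.066, 0.07 , 0.074, 0.078, 0.082,
       0.086, 0.09 , 0.094, 0.098, 0.102, 0.106, 0.11 , 0.114, 0.118]))
frame rect ((580.8394775390625, -212.36325073242188), (122.51953125, 189.66256713867188), 18.838665008544922) [ 0.49670747 -0.31385444  0.07000241] [ 0.66382589 -0.10643992  0.1084776 ] 850
bat ((538.0867309570312, 353.97247314453125), 93.69619750976562) [0.53405761 0.35707142 0.0210618 ]
```

View pics/crop0.png

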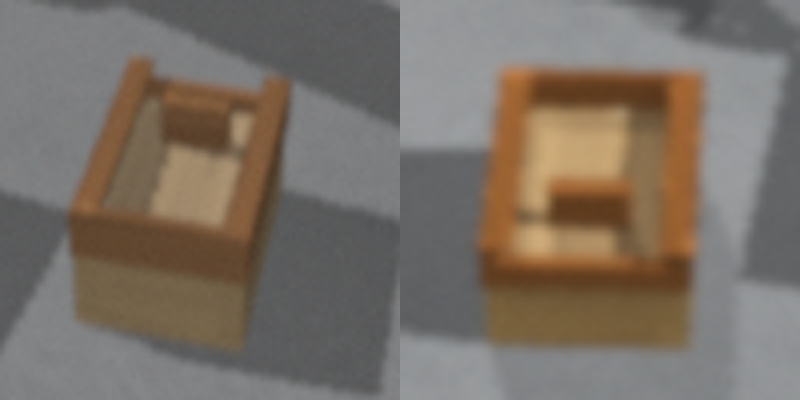

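The crop confirms a small 123×177 mm box at about (0.580, -0.214). Its low lip is on the far side of the scene view, with the pull next to it. Box +y points at about 108°. Next I move above the pull with partly closed fingers for a close wrist look.

Call:
servo_tool([
  [[0.025, 0.032, 0, -0.6], [0.025, 0.032, 0, -0.6], [0.025, 0.032, 0, -0.6], [0.025, 0.032, 0, -0.6], [0.025, 0.032, 0, -0.6], [0.025, 0.032, 0, -0.6], [0.025, 0.032, 0, -0.6], [0.025, 0.032, 0, -0.6], [0.025, 0.032, 0, -0.6], [0.025, 0.032, 0, -0.6], [0.025, 0.032, 0, -0.6], [0.025, 0.032, 0, -0.3]],
], claw=40)

```text
clock: 1.35
eef_pos: [0.5662, -0.1802, 0.4044]
eef_rot: [0.987, 0.158, -0.0, -0.0]
wrist_force: [-0.1, -0.7, -0.0]
finger_gap: 0.398
finger_force: 0.0
```

Call:
servo_tool([
  [[0, 0, 0, 0], [0, 0, 0, 0], [0, 0, 0, 0]],
])

```text
clock: 1.65
eef_pos: [0.565, -0.1823, 0.4044]
eef_rot: [0.987, 0.158, -0.0, -0.0]
wrist_force: [-0.0, 0.6, -0.0]
finger_gap: 0.401
finger_force: 0.0
```

```bash
python3 - <<'E'
from h import *
s=get_state(); g=grab("wrist"); np.savez("wrist1.npz",*g); cv2.imwrite("pics/wrist1.png",g[0])
print(s["eef_pos"],s["eef_rot"],s["finger_gap"])
p,d,K,D,E=g; P=cloud(d,K,D,E); 
hz=P[...,2]; h,b=np.histogram(hz[(hz>.055)&(hz<.11)],bins=np.arange(.055,.111,.002)); print(list(zip(b.round(3),h)))
f=np.load("side0.npz"); p,d,K,D,E=[f[k] for k in f.files]; P=cloud(d,K,D,E)
# bat: top contour
B=P[295:365,180:262].reshape(-1,3); B=B[(B[:,2]>.015)&(B[:,2]<.026)]
print("bat circ",cv2.minEnclosingCircle((B[:,:2]*1000).astype(np.float32)),cv2.fitEllipse(cv2.convexHull((B[:,:2]*1000).astype(np.float32))))
for n,(u0,u1,v0,v1) in dict(jar=(180,208,215,250),up=(203,230,183,222)).items():
    q=P[v0:v1,u0:u1].reshape(-1,3); q=q[q[:,2]>.03]; print(n,q.min(0).round(3),q.max(0).round(3),np.median(q,0).round(3))
E
```

```text
[ 0.56500448 -0.18229318  0.40439402] [ 9.87405662e-01  1.58208174e-01 -4.80937901e-04 -3.01820938e-05] 0.4014634880052637
[(np.float64(0.055), np.int64(52)), (np.float64(0.057), np.int64(13)), (np.float64(0.059), np.int64(396)), (np.float64(0.061), np.int64(353)), (np.float64(0.063), np.int64(291)), (np.float64(0.065), np.int64(8572)), (np.float64(0.067), np.int64(3881)), (np.float64(0.069), np.int64(141)), (np.float64(0.071), np.int64(129)), (np.float64(0.073), np.int64(126)), (np.float64(0.075), np.int64(155)), (np.float64(0.077), np.int64(901)), (np.float64(0.079), np.int64(214)), (np.float64(0.081), np.int64(98)), (np.float64(0.083), np.int64(99)), (np.float64(0.085), np.int64(104)), (np.float64(0.087), np.int64(127)), (np.float64(0.089), np.int64(505)), (np.float64(0.091), np.int64(7657)), (np.float64(0.093), np.int64(1369)), (np.float64(0.095), np.int64(30)), (np.float64(0.097), np.int64(78)), (np.float64(0.099), np.int64(645)), (np.float64(0.101), np.int64(263)), (np.float64(0.103), np.int64(35)), (np.float64(0.105), np.int64(106)), (np.float64(0.107), np.int64(322))]
bat circ ((538.0867309570312, 353.97247314453125), 93.69619750976562) ((536.252685546875, 353.38861083984375), (178.85203552246094, 186.1066131591797), 30.94647979736328)
jar [0.015 0.031 0.03 ] [0.81  1.111 1.451] [0.773 0.071 0.073]
up [ 0.015 -0.133  0.03 ] [0.808 1.111 1.451] [ 0.77  -0.091  0.08 ]
```

View pics/wrist1.png

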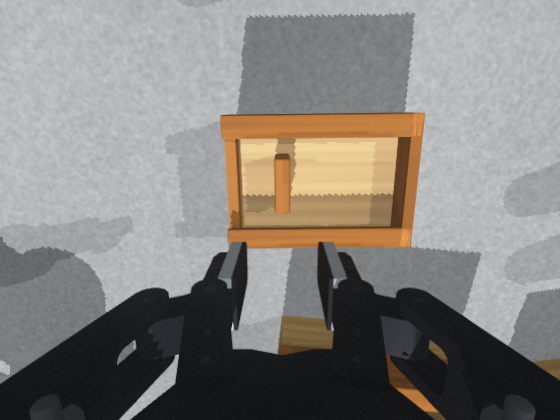

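The wrist view shows the pull bar at about (283,183), the low lip at (233,185), the closed end at (403,190) and the fingers below. Heights from depth: lid top 66 mm, lip top about 78, frame top about 92, pull top about 100. That gives a lid lift of about 20 mm. Next, the exact position and yaw of the pull.

```bash
python3 - <<'E'
from h import *
f=np.load("wrist1.npz"); p,d,K,D,E=[f[k] for k in f.files]; P=cloud(d,K,D,E)
roi=np.zeros(d.shape,bool); roi[105:255,215:430]=1
def rect(lo,hi,r=roi):
    q=P[r&(P[...,2]>lo)&(P[...,2]<hi)]; return len(q),cv2.minAreaRect((q[:,:2]*1000).astype(np.float32)),np.median(q,0).round(4)
r2=np.zeros(d.shape,bool); r2[145:220,265:300]=1
print("pull",rect(.097,.104,r2)); print("frame",rect(.0895,.0945))
r3=np.zeros(d.shape,bool); r3[140:228,222:245]=1
q=P[r3&(P[...,2]>.070)&(P[...,2]<.084)]; print("lip z pct",np.percentile(q[:,2],[5,25,50,75,95]).round(4))
q=P[roi&(P[...,2]>.088)&(P[...,2]<.096)]; print("frame z",np.percentile(q[:,2],[25,50,75]).round(4))
q=P[roi&(P[...,2]>.064)&(P[...,2]<.069)]; print("lid z",np.percentile(q[:,2],[25,50,75]).round(4))
R=E; from scipy.spatial.transform import Rotation as S
s=get_state(); M=S.from_quat(s["eef_rot"]).as_matrix(); print("tool y dir deg",np.degrees(np.arctan2(M[1,1],M[0,1])),M[:,2])
E
```

```text
pull (870, ((569.188232421875, -180.2366485595703), (49.174129486083984, 13.552446365356445), 18.29993438720703), array([ 0.5701, -0.18  ,  0.1005]))
frame (9403, ((579.4226684570312, -213.81744384765625), (123.76689147949219, 175.0877227783203), 18.820466995239258), array([ 0.6082, -0.2221,  0.0923]))
lip z pct [0.0746 0.0776 0.0781 0.0786 0.0793]
frame z [0.0918 0.0923 0.0927]
lid z [0.0662 0.0666 0.0671]
tool y dir deg -71.83343832412078 [-7.29105524e-04 -9.06257208e-05 -9.99999730e-01]
```

Call:
servo_tool([
  [[0.002, 0.001, -0.02, 0.3], [0.002, 0.001, -0.02, 0], [0, 0, -0.02, 0], [0, 0, -0.02, 0], [0, 0, -0.02, 0], [0, 0, -0.015, 0], [0, 0, -0.01, 0], [0, 0, 0, 0], [0, 0, 0, 0], [0, 0, 0, 0]],
])

```text
clock: 2.7
eef_pos: [0.5701, -0.1801, 0.2809]
eef_rot: [0.987, 0.161, 0.001, 0.001]
wrist_force: [-0.5, -0.2, 0.2]
finger_gap: 0.395
finger_force: 0.0
```

Call:
servo_tool([
  [[0, 0, -0.01, 0], [0, 0, -0.01, 0], [0, 0, -0.008, 0], [0, 0, -0.006, 0], [0, 0, -0.002, 0], [0, 0, 0, 0], [0, 0, 0, 0]],
])

```text
clock: 3.4
eef_pos: [0.5697, -0.1798, 0.2438]
eef_rot: [0.987, 0.161, 0.0, 0.0]
wrist_force: [0.1, -0.3, -0.6]
finger_gap: 0.396
finger_force: 0.0
```

```bash
python3 - <<'E'
from h import *
s=get_state(); print(s["eef_pos"],s["wrist_force"])
g=grab("wrist"); np.savez("wrist2.npz",*g); cv2.imwrite("pics/wrist2.png",g[0])
E
```

```text
[ 0.56968569 -0.17984834  0.24384295] [ 0.10698878 -0.34696269 -0.64767508]
```

View pics/wrist2.png

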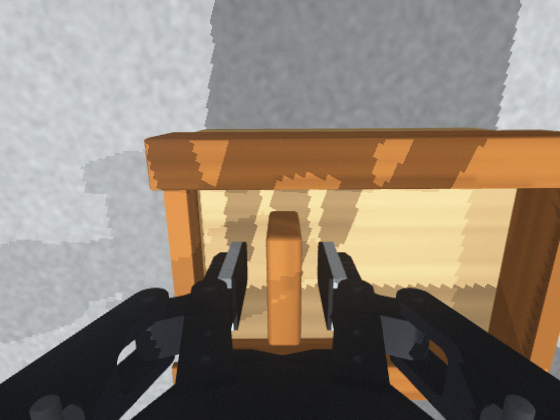

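The pull at (284,280) is centred between the pads (240 and 323). Closing on it.

Call:
servo_tool([
  [[0, 0, 0, 0], [0, 0, 0, 0], [0, 0, 0, 0], [0, 0, 0, 0], [0, 0, 0, 0], [0, 0, 0, 0], [0, 0, 0, 0], [0, 0, 0, 0]],
], claw=0)

```text
clock: 4.25
eef_pos: [0.5699, -0.1799, 0.2443]
eef_rot: [0.987, 0.161, 0.001, 0.0]
wrist_force: [0.2, 0.9, 5.3]
finger_gap: 0.155
finger_force: 59.1
```

Call:
servo_tool([
  [[0, 0, 0.003, 0], [0, 0, 0.003, 0], [0, 0, 0.003, 0], [0, 0, 0.003, 0], [0, 0, 0, 0], [0, 0, 0, 0], [0, 0, 0, 0]],
])

```text
clock: 4.95
eef_pos: [0.5694, -0.1798, 0.2556]
eef_rot: [0.987, 0.161, -0.0, -0.0]
wrist_force: [0.3, -0.2, -1.0]
finger_gap: 0.151
finger_force: 58.5
```

Call:
servo_tool([
  [[0, 0, 0.001, 0], [0, 0, 0.001, 0], [0, 0, 0.001, 0], [0, 0, 0.001, 0], [0, 0, 0.001, 0], [0, 0, 0.001, 0], [0, 0, 0.001, 0], [0, 0, 0.001, 0], [0, 0, 0, 0], [0, 0, 0, 0], [0, 0, 0, 0], [0, 0, 0, 0]],
])

```text
clock: 6.15
eef_pos: [0.5695, -0.1798, 0.2636]
eef_rot: [0.987, 0.161, -0.0, -0.0]
wrist_force: [-0.1, -0.4, -1.9]
finger_gap: 0.155
finger_force: 58.5
```

```bash
python3 - <<'E'
from h import *
s=get_state(); print(s["eef_pos"],s["wrist_force"],s["ft_torque"])
g=grab("wrist"); np.savez("wrist3.npz",*g); cv2.imwrite("pics/wrist3.png",g[0])
p,d,K,D,E=g; P=cloud(d,K,D,E)
c=np.array([.5794,-.2138]);a=np.radians(18.5); X=np.array([np.cos(a),np.sin(a)]);Y=np.array([-np.sin(a),np.cos(a)])
xy=P[...,:2]-c; bx=xy@X; by=xy@Y; z=P[...,2]; v=d>0
for nm,x0,x1,y0,y1,z0,z1 in(("lip",-.038,.038,.077,.087,.07,.085),("strip/rail",.045,.06,-.08,.08,.085,.1),("rail-",-.06,-.045,-.08,.08,.085,.1),
  ("lid back",.0,.038,-.06,-.03,.07,.1),("lid mid",.0,.038,-.03,0,.07,.1),("lid front",.03,.038,.05,.068,.07,.1),("lid x-",-.038,-.0,-.06,-.03,.07,.1)):
    m=v&(bx>x0)&(bx<x1)&(by>y0)&(by<y1)&(z>z0)&(z<z1); print(nm,m.sum(),np.percentile(z[m],[25,50,75]).round(4) if m.sum() else "")
E
```

```text
[ 0.56949094 -0.17979592  0.26364086] [-0.10822961 -0.39785726 -1.92800116] [0.05931309 0.05058445 0.00163043]
lip 1955 [0.0779 0.0783 0.0787]
strip/rail 12475 [0.0919 0.0923 0.0928]
rail- 736 [0.0919 0.0923 0.0927]
lid back 4574 [0.0855 0.0859 0.0863]
lid mid 4511 [0.0855 0.0859 0.0863]
lid front 609 [0.0856 0.0859 0.0863]
lid x- 3208 [0.0856 0.0859 0.0863]
```

The lid is level. It clears the lip by 1.6 mm and the strips by 2.4 mm. Sliding out along box +y.

Call:
servo_tool([
  [[-0.0006, 0.0019, 0.0004, 0], [-0.0016, 0.0047, 0, 0], [-0.0016, 0.0047, 0, 0], [-0.0016, 0.0047, 0, 0], [-0.0016, 0.0047, 0, 0], [-0.0016, 0.0047, 0, 0], [-0.0016, 0.0047, 0, 0], [-0.0016, 0.0047, 0, 0], [-0.0016, 0.0047, 0, 0]],
])

```text
clock: 7.1
eef_pos: [0.556, -0.1399, 0.2642]
eef_rot: [0.987, 0.161, 0.0, 0.0]
wrist_force: [0.5, -0.3, -1.8]
finger_gap: 0.147
finger_force: 58.5
```

Call:
servo_tool([
  [[-0.0016, 0.0047, 0, 0], [-0.0016, 0.0047, 0, 0], [-0.0016, 0.0047, 0, 0], [-0.0016, 0.0047, 0, 0], [-0.0016, 0.0047, 0, 0], [-0.0016, 0.0047, 0, 0], [-0.0016, 0.0047, 0, 0], [-0.0016, 0.0047, 0, 0], [-0.0016, 0.0047, 0, 0], [-0.0016, 0.0047, 0, 0]],
])

```text
clock: 8.1
eef_pos: [0.54, -0.0929, 0.2641]
eef_rot: [0.987, 0.161, -0.0, 0.0]
wrist_force: [0.4, -0.1, -1.3]
finger_gap: 0.156
finger_force: 58.5
```

```bash
python3 - <<'E'
from h import *
s=get_state(); print(s["eef_pos"],s["wrist_force"],s["ft_torque"])
Y=np.array([-np.sin(np.radians(18.5)),np.cos(np.radians(18.5))]); e=s["eef_pos"][:2]-[.5694,-.1798]; print("travel",e@Y,"lateral",e@[Y[1],-Y[0]])
E
```

```text
[ 0.53998069 -0.09289556  0.26410606] [ 0.35631583 -0.13319193 -1.3141587 ] [ 0.01616991  0.00604688 -0.03280895]
travel 0.0917484169639058 lateral -0.0003238429126706538
```

Call:
servo_tool([
  [[-0.0019, 0.0057, 0, 0], [-0.0019, 0.0057, 0, 0], [-0.0019, 0.0057, 0, 0], [-0.0019, 0.0057, 0, 0], [-0.0019, 0.0057, 0, 0], [-0.0019, 0.0057, 0, 0], [-0.0019, 0.0057, 0, 0], [-0.0019, 0.0057, 0, 0], [-0.0019, 0.0057, 0, 0], [-0.0019, 0.0057, 0, 0], [-0.0019, 0.0057, 0, 0], [-0.0019, 0.0057, 0, 0]],
])

```text
clock: 9.3
eef_pos: [0.5172, -0.0244, 0.2641]
eef_rot: [0.987, 0.161, 0.0, 0.0]
wrist_force: [0.9, 0.3, -2.1]
finger_gap: 0.153
finger_force: 58.5
```

Call:
servo_tool([
  [[-0.0032, 0.0095, 0, 0], [-0.0032, 0.0095, 0, 0], [-0.0032, 0.0095, 0, 0], [-0.0032, 0.0095, 0, 0], [0, 0, 0, 0], [0, 0, 0, 0]],
])

```text
clock: 9.9
eef_pos: [0.5045, 0.0134, 0.2642]
eef_rot: [0.987, 0.161, 0.0, 0.0]
wrist_force: [-0.7, -0.1, -1.4]
finger_gap: 0.154
finger_force: 58.5
```

```bash
python3 - <<'E'
from h import *
s=get_state(); print(s["eef_pos"],s["wrist_force"])
Y=np.array([-np.sin(np.radians(18.5)),np.cos(np.radians(18.5))]); e=s["eef_pos"][:2]-[.5694,-.1798]; print("travel",e@Y,"lateral",e@[Y[1],-Y[0]])
g=grab("side"); cv2.imwrite("pics/side2.png",g[0][100:380,100:420])
E
```

```text
[0.50445649 0.01344529 0.2641679 ] [-0.68958381 -0.05501563 -1.359315  ]
travel 0.20386595511197164 lateral -0.0002698377520380179
```

View pics/side2.png

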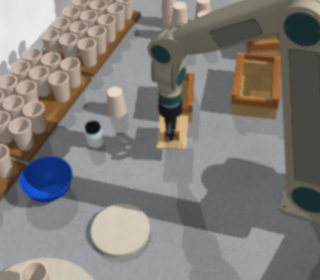

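The lid, at crop (173,130), is fully out of the box. The bench under it is clear. Lowering by about 80 mm.

Call:
servo_tool([
  [[0, 0, -0.012, 0], [0, 0, -0.012, 0], [0, 0, -0.012, 0], [0, 0, -0.012, 0], [0, 0, -0.012, 0], [0, 0, -0.008, 0], [0, 0, -0.005, 0], [0, 0, -0.003, 0], [0, 0, 0, 0], [0, 0, 0, 0]],
])

```text
clock: 10.95
eef_pos: [0.5048, 0.0131, 0.1885]
eef_rot: [0.987, 0.161, 0.0, 0.0]
wrist_force: [0.3, -0.2, -1.4]
finger_gap: 0.155
finger_force: 58.5
```

Call:
servo_tool([
  [[0, 0, -0.001, 0], [0, 0, -0.001, 0], [0, 0, -0.001, 0], [0, 0, -0.001, 0], [0, 0, 0, 0], [0, 0, 0, 0]],
])

```text
clock: 11.55
eef_pos: [0.5046, 0.0131, 0.1843]
eef_rot: [0.987, 0.161, 0.0, 0.0]
wrist_force: [-0.3, 0.5, 1.6]
finger_gap: 0.157
finger_force: 58.6
```

Contact (z force from -1.4 to +1.6 N). Releasing and rising.

Call:
servo_tool([
  [[0, 0, 0, 0], [0, 0, 0, 0], [0, 0, 0, 0], [0, 0, 0, 0], [0, 0, 0, 0], [0, 0, 0, 0]],
], claw=40)

```text
clock: 12.15
eef_pos: [0.5045, 0.0131, 0.1841]
eef_rot: [0.987, 0.161, -0.0, 0.0]
wrist_force: [-0.2, -0.2, 0.1]
finger_gap: 0.401
finger_force: 0.0
```

Call:
servo_tool([
  [[0, 0, 0.005, 0], [0, 0, 0.01, 0], [0, 0, 0.02, 0], [0, 0, 0.03, 0], [0, 0, 0.03, 0], [0, 0, 0.03, 0], [0, 0, 0.03, 0], [0.02, -0.045, 0.02, 0], [0.02, -0.045, 0.02, 0], [0.02, -0.045, 0.02, 0], [0.015, -0.045, 0, 0], [0, -0.047, 0, 0]],
])

```text
clock: 13.35
eef_pos: [0.5775, -0.2078, 0.3979]
eef_rot: [0.987, 0.162, 0.002, 0.001]
wrist_force: [-0.0, -0.6, 0.2]
finger_gap: 0.403
finger_force: 0.0
```

Call:
servo_tool([
  [[0, 0, 0, 0], [0, 0, 0, 0], [0, 0, 0, 0]],
], claw=78)

```text
clock: 13.65
eef_pos: [0.5756, -0.205, 0.3958]
eef_rot: [0.987, 0.161, -0.0, -0.0]
wrist_force: [-1.3, 0.4, -0.2]
finger_gap: 0.782
finger_force: 0.0
```

```bash
python3 - <<'E'
from h import *
s=get_state(); print(s["eef_pos"],s["clock"])
g=grab("wrist"); np.savez("wrist4.npz",*g); cv2.imwrite("pics/wrist4.png",g[0])
p,d,K,D,E=g; P=cloud(d,K,D,E)
c=np.array([.5794,-.2138]);a=np.radians(18.5); X=np.array([np.cos(a),np.sin(a)]);Y=np.array([-np.sin(a),np.cos(a)])
xy=P[...,:2]-c; bx=xy@X; by=xy@Y; z=P[...,2]
m=(d>0)&(abs(bx)<.039)&(abs(by)<.06)&(z>.045)&(z<.062); q=P[m]; print(m.sum(),np.median(q[:,2]))
(cx,cy),r=cv2.minEnclosingCircle((q[:,:2]*1000).astype(np.float32)); print("cup",cx,cy,r,"box frame",(np.array([cx,cy])/1000-c)@X,(np.array([cx,cy])/1000-c)@Y)
f,_,K,D,E=grab("side"); 
g=grab("side"); P=cloud(*g[1:]); xy=P[...,:2]-c; bx=xy@X; by=xy@Y
m=(abs(bx)<.05)&(by>.13)&(by<.27)&(P[...,2]<.02); print("lid top",m.sum(),np.percentile(P[m][:,2],[10,50,90]).round(4))
E
```

```text
[ 0.57560132 -0.20501991  0.3958194 ] 13.65
617 0.05606111129302499
cup 588.7257080078125 -220.44674682617188 21.78490447998047 box frame 0.0067347457874643805 -0.009262357820578698
lid top 770 [0.0017 0.0068 0.0123]
```

View pics/wrist4.png

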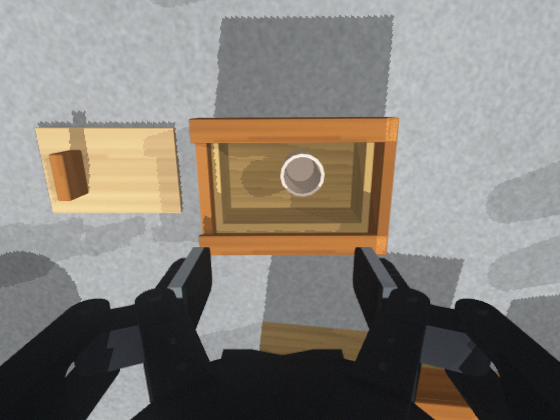

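Lid flat on the bench at (110,170). Cup rim at (302,175), z 56 mm, radius 21.8 mm, which matches the 44 mm rim. Centre at (0.5887, -0.2204). Lid top from the side view is about 7 mm, so it lies flat. Descending.

Call:
servo_tool([
  [[0.0065, -0.0077, 0, 0], [0.0066, -0.0077, -0.01, 0], [0, 0, -0.025, 0], [0, 0, -0.025, 0], [0, 0, -0.025, 0], [0, 0, -0.02, 0], [0, 0, -0.01, 0], [0, 0, -0.005, 0], [0, 0, 0, 0], [0, 0, 0, 0], [0, 0, 0, 0]],
])

```text
clock: 14.9
eef_pos: [0.5897, -0.2216, 0.2769]
eef_rot: [0.987, 0.161, 0.001, 0.001]
wrist_force: [0.3, 0.3, -0.2]
finger_gap: 0.778
finger_force: 0.0
```

Call:
servo_tool([
  [[-0.0008, 0.001, -0.015, 0], [0, 0, -0.015, 0], [0, 0, -0.015, 0], [0, 0, -0.012, 0], [0, 0, -0.01, 0], [0, 0, -0.007, 0], [0, 0, -0.004, 0], [0, 0, 0, 0], [0, 0, 0, 0]],
])

```text
clock: 15.8
eef_pos: [0.5886, -0.2204, 0.198]
eef_rot: [0.987, 0.161, 0.0, 0.0]
wrist_force: [0.2, 0.3, 0.7]
finger_gap: 0.776
finger_force: 0.0
```

Call:
servo_tool([
  [[0, 0, 0, 0], [0, 0, 0, 0], [0, 0, 0, 0], [0, 0, 0, 0], [0, 0, 0, 0], [0, 0, 0, 0], [0, 0, 0, 0], [0, 0, 0, 0]],
], claw=0)

```text
clock: 16.6
eef_pos: [0.5887, -0.2206, 0.1987]
eef_rot: [0.987, 0.161, 0.001, 0.001]
wrist_force: [-1.1, 0.4, 5.8]
finger_gap: 0.491
finger_force: 60.4
```

Gripped at 41.7 mm. Lifting.

Call:
servo_tool([
  [[0, 0, 0.004, 0], [0, 0, 0.008, 0], [0, 0, 0.015, 0], [0, 0, 0.02, 0], [0, 0, 0.02, 0], [0, 0, 0.02, 0], [0, 0, 0.02, 0], [0, 0, 0.02, 0], [0, 0, 0.015, 0], [0, 0, 0.008, 0], [0, 0, 0, 0], [0, 0, 0, 0]],
])

```text
clock: 17.8
eef_pos: [0.588, -0.2201, 0.347]
eef_rot: [0.987, 0.161, -0.0, -0.0]
wrist_force: [-0.0, -0.1, -1.3]
finger_gap: 0.491
finger_force: 60.7
```

```bash
python3 - <<'E'
from h import *
s=get_state(); print(s["eef_pos"],s["wrist_force"],s["finger_gap"])
g=grab("side"); cv2.imwrite("pics/side3.png",cv2.resize(g[0][80:260,180:420],None,fx=2.5,fy=2.5,interpolation=cv2.INTER_CUBIC)); np.savez("side3.npz",*g)
# bat from side image: contour of bright top, rays onto z=.02
p,d,K,D,E=g; P=cloud(d,K,D,E); m=((P[...,2]>.014)&(P[...,2]<.027)&(np.hypot(P[...,0]-.537,P[...,1]-.354)<.12)).astype(np.uint8)
ct=max(cv2.findContours(m,0,1)[0],key=cv2.contourArea).reshape(-1,2); w=onplane(ct,K,D,E,.02)[:,:2]*1000
print(cv2.fitEllipse(w.astype(np.float32)))
E
```

```text
[ 0.58800026 -0.22014651  0.34698639] [-0.02682041 -0.10144042 -1.25512445] 0.49130744432961904
((536.1032104492188, 353.60546875), (177.84271240234375, 180.66976928710938), 20.44059944152832)
```

View pics/side3.png

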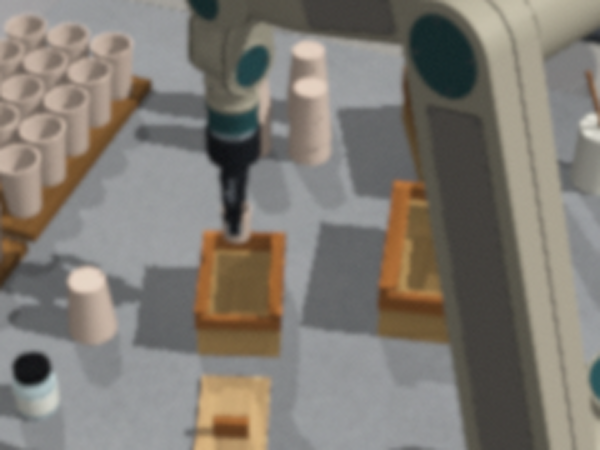

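Cup held at (237,220), box empty, lid flat at (230,420). Bat centre (0.536, 0.354), diameter 179 mm, which matches. Checking the wrist joint margin before the long swing.

```bash
python3 -c "
from h import *
print(get_state()['joint_positions'].round(3))"
```

```text
[-0.461  0.316 -0.098  1.158  0.     2.357]
```

Joint 6 would end near 3.3 rad, past its range, so I turn +45° on the way. The cup is round, so this does no harm.

Call:
servo_tool([
  [[0, 0.012, 0, 3], [0, 0.025, 0, 3], [-0.004, 0.035, 0, 3], [-0.004, 0.038, 0, 3], [-0.004, 0.038, 0, 3], [-0.004, 0.038, 0, 3], [-0.004, 0.038, 0, 3], [-0.004, 0.038, 0, 3], [-0.004, 0.038, 0, 3], [-0.004, 0.038, 0, 3], [-0.004, 0.038, 0, 3], [-0.004, 0.038, 0, 3]],
])

```text
clock: 19.05
eef_pos: [0.5474, 0.1951, 0.3462]
eef_rot: [0.888, 0.459, -0.001, -0.0]
wrist_force: [-0.1, -0.7, -0.8]
finger_gap: 0.487
finger_force: 60.8
```

Call:
servo_tool([
  [[-0.004, 0.038, 0, 3], [-0.004, 0.038, 0, 3], [-0.004, 0.035, 0, 3], [0, 0.03, 0, 0], [0, 0.02, 0, 0], [0, 0.01, 0, 0], [0, 0, 0, 0], [0, 0, 0, 0], [0, 0, 0, 0]],
])

```text
clock: 19.95
eef_pos: [0.5365, 0.3635, 0.3474]
eef_rot: [0.851, 0.526, -0.0, 0.0]
wrist_force: [0.4, -0.1, -0.3]
finger_gap: 0.495
finger_force: 60.8
```

Over the bat. Lowering 134 mm to TCP z of about 0.213, then feeling for contact.

Call:
servo_tool([
  [[0, -0.004, -0.015, 0], [0, -0.005, -0.02, 0], [0, 0, -0.02, 0], [0, 0, -0.02, 0], [0, 0, -0.02, 0], [0, 0, -0.018, 0], [0, 0, -0.01, 0], [0, 0, -0.005, 0], [0, 0, -0.002, 0], [0, 0, 0, 0], [0, 0, 0, 0]],
])

```text
clock: 21.05
eef_pos: [0.5368, 0.3559, 0.2186]
eef_rot: [0.85, 0.526, 0.001, 0.0]
wrist_force: [0.6, 0.7, -1.1]
finger_gap: 0.489
finger_force: 60.8
```

Call:
servo_tool([
  [[0, 0, -0.001, 0], [0, 0, -0.001, 0], [0, 0, -0.001, 0], [0, 0, 0, 0], [0, 0, 0, 0], [0, 0, 0, 0]],
])

```text
clock: 21.65
eef_pos: [0.5363, 0.3557, 0.2146]
eef_rot: [0.85, 0.527, -0.0, -0.0]
wrist_force: [0.8, 0.1, -1.0]
finger_gap: 0.494
finger_force: 60.8
```

Call:
servo_tool([
  [[0, 0, -0.001, 0], [0, 0, -0.001, 0], [0, 0, -0.0005, 0], [0, 0, 0, 0], [0, 0, 0, 0], [0, 0, 0, 0]],
])

```text
clock: 22.25
eef_pos: [0.5364, 0.3558, 0.2127]
eef_rot: [0.85, 0.527, 0.0, -0.0]
wrist_force: [-0.8, -1.5, 5.8]
finger_gap: 0.492
finger_force: 61.2
```

Contact (+5.8 N). Releasing and rising.

Call:
servo_tool([
  [[0, 0, 0, 0], [0, 0, 0, 0], [0, 0, 0, 0], [0, 0, 0, 0], [0, 0, 0, 0], [0, 0, 0, 0], [0, 0, 0, 0]],
], claw=85)

```text
clock: 22.95
eef_pos: [0.5363, 0.3557, 0.212]
eef_rot: [0.85, 0.527, -0.0, 0.0]
wrist_force: [0.5, -0.1, 0.8]
finger_gap: 0.849
finger_force: 0.0
```

Call:
servo_tool([
  [[0, 0, 0.005, 0], [0, 0, 0.01, 0], [0, 0, 0.02, 0], [0, 0, 0.025, 0], [0, 0, 0.025, 0], [0, 0, 0.025, 0], [0, 0, 0.02, 0], [0, 0, 0.01, 0], [0, 0, 0, 0], [0, 0, 0, 0], [0, 0, 0, 0]],
])

```text
clock: 24.05
eef_pos: [0.5357, 0.3554, 0.3505]
eef_rot: [0.85, 0.527, -0.001, -0.0]
wrist_force: [-0.9, 0.6, -0.0]
finger_gap: 0.847
finger_force: 0.0
```

```bash
python3 - <<'E'
from h import *
s=get_state(); print(s["eef_pos"],s["wrist_force"],s["clock"])
g=grab("wrist"); cv2.imwrite("pics/wrist5.png",g[0]); P=cloud(*g[1:])
m=(np.hypot(P[...,0]-.536,P[...,1]-.354)<.09)&(P[...,2]>.055)&(P[...,2]<.09)&(g[1]>0); q=P[m]
print(m.sum(),np.percentile(q[:,2],[5,50,95]),cv2.minEnclosingCircle((q[q[:,2]>.066][:,:2]*1000).astype(np.float32)))
g=grab("scene"); p=g[0]; g2=grab("side"); cv2.imwrite("pics/fin.png",np.hstack([p[100:280,220:460],g2[0][120:390,120:320][:180*2:1][:270]]) if 0 else cv2.resize(g2[0][150:370,150:330],None,fx=2.5,fy=2.5))
E
```

```text
[0.53572453 0.35543365 0.35049233] [-0.90830735  0.60958374 -0.03108128] 24.05
1061 [0.05718935 0.06977647 0.07138091] ((536.5770263671875, 355.5836181640625), 21.993412017822266)
```

View pics/fin.png

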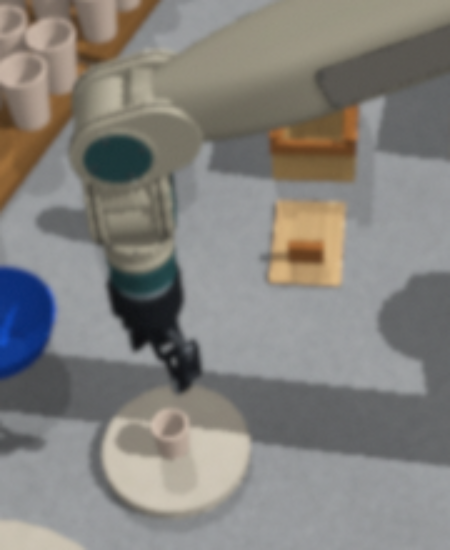

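The cup stands upright on the bat at (172,432), with its rim at 70 mm and its axis 2 mm from the bat's centre. The lid lies flat with the pull up at (307,243), and the gripper is clear. Handing in.

```bash
python3 -c "
from rig import job
print(job.close_job())"
```

```text
the job is handed in; nothing more can be done
None
```

The job is handed in (no verdict was returned): in the last checks the lid lay flat on the bench with the pull upward, the cup stood upright about 2 mm from the bat's centre, the gripper was clear, and it had taken about 24 s of the 72 s.

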